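# Lay out the site calibration kit on its shadow mats

## Task

Check the site kit in: put the small white gauge, the yellow tape rule, the brass nipple and the roll of white tape each on the grey mat whose yellow outline has its shape, right side up as they are now, squarely in the outline and pointing the way it shows (gauge stem on the outline's stem, tape lip on the outline's lip). Set them down rather than drop them, let go of them all, and leave the black gauge and the brass plug where they are.

Things in the scene. Friction and masses are not known exactly. Their poses are not given: they have to be found in the camera images.
- gauge: Small dial pressure gauge lying face up: white case about 56 mm across and 17 mm high (about 50 mm between the fingers), brass stem. 0.14 kg. Origin on the underside at the middle of its 68 x 56 mm extent; the stem points along its -x (stem end 34 mm from the origin), the case is centred 6 mm along its +x. Grip the case across its y.
- tape_rule: Yellow pocket tape rule with black discs on its sides, standing upright: 32 mm thick (x), 56 mm high, 75 mm long (y) including the metal tape lip, which sticks out low down at its -y end. 0.19 kg. Origin on the underside at the middle of this extent; the body is centred 6 mm along +y. Grip it across its flat sides (its x).
- nipple: Brass pipe nipple lying down: threaded both ends, 50 mm long along its y, hexagon 22 mm wide (x) in the middle, 25 mm high. 0.07 kg. Both ends are alike. Origin under its middle. Grip the hexagon across its x.
- roll: Roll of white tape lying flat, 48 mm diameter, 19 mm high, with a hole of about 26 mm. 0.05 kg. Origin under its centre. Grip it across the diameter.
- mat_gauge: Fixed grey foam mat, 86 (x) x 92 (y) x 5 mm. Origin under the middle of its edge nearest the robot; +x points into the mat, away from the robot. Yellow flat outline centred 43 mm along +x: a disc with a short stem, the gauge from above; the stem points to the mat's -y. The gauge's origin belongs at the centre, its +x along the mat's +y.
- mat_tape: Fixed grey foam mat, 86 (x) x 92 (y) x 5 mm. Origin under the middle of its edge nearest the robot; +x points into the mat, away from the robot. Yellow flat outline centred 43 mm along +x: a rounded rectangle with a narrower lip on one short side, the tape rule from above; the lip points to the mat's -y. The tape rule's origin belongs at the centre, its axes along the mat's.
- mat_nipple: Fixed grey foam mat, 86 (x) x 92 (y) x 5 mm. Origin under the middle of its edge nearest the robot; +x points into the mat, away from the robot. Yellow flat outline centred 43 mm along +x: a slim bar with a wider middle, the lying nipple; its length runs along the mat's y. The nipple's origin belongs at the centre, its y along the mat's y, either way round.
- mat_roll: Fixed grey foam mat, 86 (x) x 92 (y) x 5 mm. Origin under the middle of its edge nearest the robot; +x points into the mat, away from the robot. Yellow flat outline centred 43 mm along +x: a ring, 50 mm outside, 26 mm inside, for the tape roll; the roll's origin belongs at its centre, turned any way.
- black_gauge: Bystander: dial gauge like the small one but larger and with a black case, 85 x 69 x 21 mm, loose, at the robot's left; it has no mat. Origin on the underside at the middle of its extent.
- plug: Bystander: brass threaded plug standing on its round head, 26 mm diameter, 31 mm high, loose, at the robot's right; it has no mat. Origin under its centre.
Not all that is in view belongs to the job. What is shaped like the nipple but turquoise is not meant.

How it is judged:
By the outcome, as a careful person would: the job done as asked, in the order asked, and still so for the second after the job is handed in, with the robot touching nothing.
It also fails if it takes over 102 s, if anything falls off the work surface, if the arm or the gripper's body presses on something with over 40 N, if the wrist force passes 120 N, or if a joint passes its speed limit or range.

## Robot

A 7-joint arm with a two-finger parallel gripper is mounted at the origin on a cart in front of the work surface, level with it; the furniture and walls round the work are solid. World frame = base frame: x ahead of the robot, y to its left, z up, the work surface at z = 0. Lengths are in m, angles in degrees, forces in N, time in s.
With the tool pointing down it reaches from about 0.35 to 0.775 m from the base axis. Payload 3.1 kg.
Tool frame: the origin (TCP) lies on the centre line of the jaws, within the pads' length; the fingertips stand 17 mm ahead of it and the grasp point (between the pads) lies 2 mm behind it (robot.tip_reach is the distance from the TCP to the fingertips, in m); z points along the fingers, y is the line along which they close (so a half turn about z gives the same grasp; the last joint's range is limited). The gripper opens to 85 mm and grips with 20 to 120 N. Pads are 22 mm wide; open, the fingers measure 114 mm over their backs; the gripper's body (76 mm by 85 mm) begins 54 mm behind the grasp point. The pads swing forward as they close: fully open they stand 13 mm farther back than shut.
Start: joints at [71.981, 17.813, 0.802, 86.603, -0.252, 75.585, -1.558], TCP at [0.148, -0.53, 0.248] pointing down, gripper open.
Joint ranges: [-154.91, 154.91], [-16.99, 109.72], [-72.82, 74.43], [7.12, 147.25], [-82.49, 262.49], [11.32, 116.49], [-174.64, 174.64]. Speed limits (degrees/s): [159.86, 159.86, 180, 180, 180, 180, 180].

## Interface

Orientations are given as [roll, pitch, yaw] about the fixed x, y, z axes, in that order (R = Rz(yaw) Ry(pitch) Rx(roll)).
In Python, from station import robot, fingers, vision, workorder, recognise gives the robot as it stands. Calls block until the motion is done:
- robot.move_to(position, orientation): joint-space move of the TCP to a pose.
- robot.line_to(position, orientation=None, velocity=0.15, f_stop=None): straight line of the TCP; orientation=None keeps the orientation; velocity is the mean speed in m/s. With f_stop (N) it stops when the force on the tool has changed by that much, and returns True; else False.
- robot.move_j(angles): joint-space move.
- fingers.gripper_to(opening, force=None): opening from 0.0 (shut) to 1.0 (fully open); force is the grip in N (None keeps the last); returns when the fingers have stopped.
- robot.pause(seconds).
- robot.inverse_kinematics(position, orientation): joint angles nearest the present ones, or None.
- vision.grab_frame(name): name is "scene" or "top" or "wrist"; returns the picture (420x560x3 uint8, red, green, blue); there is no depth.
- vision.calibration(name): a dict with "mtx" (3x3 intrinsics, pixels), "extrinsics" (4x4, takes a point from world to camera coordinates); the wrist camera has in their place "T_tool_cam" (4x4, takes a point from camera to tool coordinates, whose origin is the TCP and whose axes are the flange's). Camera axes: x right, y up, looking along -z (the intrinsics and any distortion apply to the point x, -y, -z); pixel columns grow to the right and rows downward; lengths in m; the calibration is good to about 2 mm. A picture is of the moment at which its call begins: read the wrist's pose just before it. calibration takes no time and is no camera call.
A pose or a line that the arm cannot do raises robot.PlanningError and nothing moves.
- workorder.close_job(): hands the job in; it is judged then, once.
Trained networks look in the newest picture that a camera, given by its name, has taken for a name from the list of things; names that differ only in an ending like _2 or _b are one class to them, and where a whole thing is asked for, a point or a joint stands for the part that bears it (a point fixed in the world has none). Each returns a list of dicts, best first, with "p" (0 to 1); they miss things now and then, are a little off and sometimes report something else, mostly with a low value. They report only what shows in the picture. A call takes as long as a camera call. They do not tell look-alikes from the thing itself.
- recognise(label, camera): "rect" ([centre column, centre row, width, height] in pixels, round what is visible of it).
Readings, each from a call of its own:
- robot.current_time_s(): time.
- robot.current_joint_positions(): joint angles.
- robot.current_dq(): joint speeds.
- robot.current_joint_torque(): joint torques, N m.
- robot.current_tool_pos(): TCP position.
- robot.current_eef_rot(): TCP orientation.
- robot.current_contact_force(): force on the tool from outside, world axes, zero at the start.
- robot.current_torque(): the same for the moment, N m.
- robot.current_finger_gap(): opening from 0.0 (shut) to 1.0 (fully open).
- robot.current_gripper_force(): force on a finger pad.
Only numpy, scipy, OpenCV 4.12 (cv2) and the standard library are available. Lean on these libraries where they do the work, as an engineer would, in place of code of your own. Each camera call takes 0.05 s, during which the arm holds its last target. There are 200 camera calls.

## Working session

There is one attempt and no reset: what is moved stays moved. The work goes in short steps, each a Python script; the robot and the scene stay as the last script left them, time stands still between calls to the robot, and variables do not carry over. Pictures are saved under pics/ and viewed, at most 14 in all, crops included, and the job is handed in when it is done.

```bash
mkdir -p pics; ls
cat > s1.py <<'E'
from station import robot, fingers, vision, workorder, recognise
import cv2, numpy as np
for n in ["scene","top"]:
    im=vision.grab_frame(n); cv2.imwrite(f"pics/{n}1.png",cv2.resize(im[:,:,::-1],(784,588)))
    c=vision.calibration(n); print(n,{k:np.round(np.array(v),4).tolist() if not isinstance(v,str) else v for k,v in c.items()})
    for l in ["gauge","tape_rule","nipple","roll","mat_gauge","mat_tape","mat_nipple","mat_roll","black_gauge","plug"]:
        print(l,[(np.round(r["rect"]).astype(int).tolist(),round(r["p"],2)) for r in recognise(l,n)])
c=vision.calibration("wrist"); print(c)
print(robot.current_time_s(),robot.current_tool_pos(),robot.current_eef_rot(),robot.tip_reach)
E
python3 s1.py
```

```text
pics
scene {'mtx': [[393.9285, 0.0, 287.2706], [0.0, 393.9285, 208.5877], [0.0, 0.0, 1.0]], 'extrinsics': [[0.9112, -0.4119, 0.0084, -0.4191], [0.2857, 0.6463, 0.7076, -0.3659], [-0.2969, -0.6423, 0.7066, -0.554], [0.0, 0.0, 0.0, 1.0]]}
gauge [([288, 193, 24, 19], 0.79)]
tape_rule [([230, 218, 22, 37], 0.84), ([288, 193, 27, 14], 0.44)]
nipple [([420, 280, 24, 19], 0.54), ([328, 264, 25, 20], 0.48)]
roll [([273, 310, 24, 28], 0.85), ([276, 157, 29, 23], 0.37)]
mat_gauge [([327, 261, 26, 20], 0.69), ([245, 268, 56, 46], 0.58)]
mat_tape [([369, 312, 63, 51], 0.81)]
mat_nipple [([216, 193, 41, 34], 0.91)]
mat_roll [([328, 263, 21, 23], 0.42)]
black_gauge [([277, 157, 31, 21], 0.96)]
plug [([306, 357, 12, 17], 0.72), ([275, 156, 26, 20], 0.24)]
top {'mtx': [[524.2119, 0.0, 291.3648], [0.0, 524.2119, 209.0874], [0.0, 0.0, 1.0]], 'extrinsics': [[0.018, -0.9996, -0.0215, 0.2337], [0.9901, 0.0148, 0.1396, -0.5883], [-0.1392, -0.0238, 0.99, -1.1639], [0.0, 0.0, 0.0, 1.0]]}
gauge [([247, 197, 21, 29], 0.75), ([264, 265, 32, 13], 0.26)]
tape_rule [([264, 263, 34, 15], 0.95), ([189, 188, 36, 32]
[... 249 characters left out ...]
mat_roll [([295, 200, 40, 37], 0.78)]
black_gauge [([191, 188, 35, 33], 0.76)]
plug []
{'mtx': array([[291.05222196,   0.        , 284.33429176],
       [  0.        , 291.05222196, 205.64913018],
       [  0.        ,   0.        ,   1.        ]]), 'T_tool_cam': array([[-1.09914400e-03,  9.53938234e-01,  3.00001062e-01,
         7.67165855e-02],
       [ 9.99999240e-01,  1.21609176e-03, -2.03110169e-04,
         9.80133059e-04],
       [-5.58583376e-04,  3.00000611e-01, -9.53938846e-01,
        -1.25757829e-01],
       [ 0.00000000e+00,  0.00000000e+00,  0.00000000e+00,
         1.00000000e+00]])}
1.1 [ 0.14824061 -0.52966918  0.24831553] [1.79997157e+02 8.28331030e-05 1.56351107e+01] 0.017
```

View pics/top1.png

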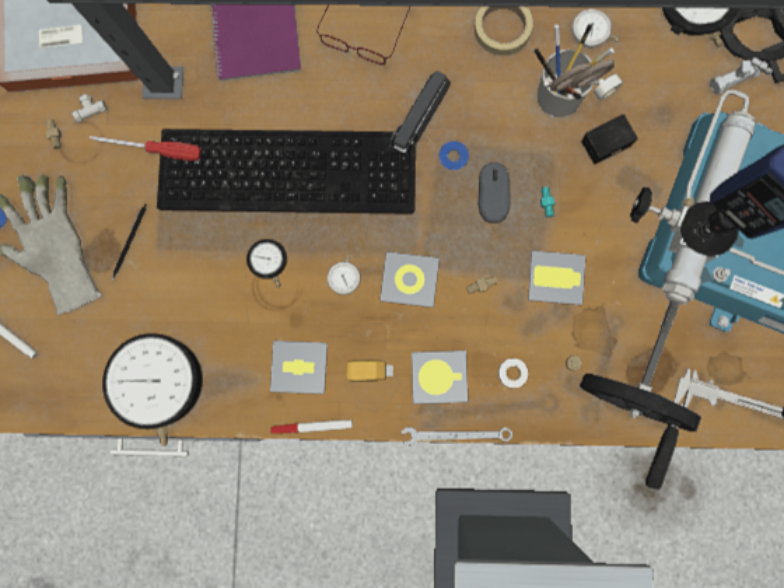

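View pics/scene1.png

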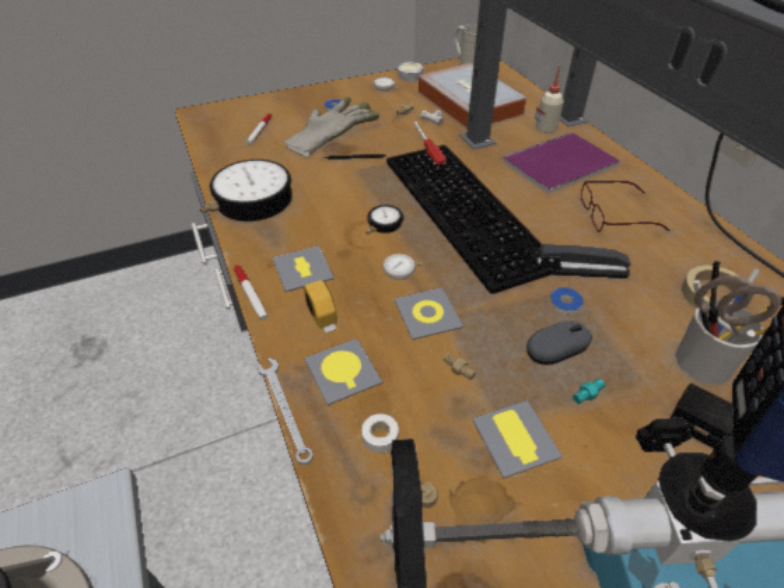

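Top view (784 px picture): white gauge (343,277), tape rule (368,371), brass nipple (481,284), roll (513,373). Mats are nipple (298,367), gauge (439,377), roll (410,279) and tape (557,277); black gauge (266,259), plug (573,363).

Look-alikes:
- **Gauge:** big black dial (152,380), black gauge (266,259), far dial (592,25).
- **Nipple:** turquoise (548,201), far brass piece (54,133).
- **Roll:** blue ring (454,155), tan roll (503,25).
- **Tape rule:** none.

Choices are by colour and place. A pump lever stands on the right at (640,400).

```bash
cat > h.py <<'E'
from station import robot, fingers, vision, workorder, recognise
import cv2, numpy as np
from scipy.spatial.transform import Rotation as R
def cam(name):
    c=vision.calibration(name)
    if name!="wrist": return np.array(c["mtx"]),np.array(c["extrinsics"]),c
    T=np.eye(4); T[:3,:3]=R.from_euler("xyz",robot.current_eef_rot(),degrees=True).as_matrix(); T[:3,3]=robot.current_tool_pos()
    return np.array(c["mtx"]),np.linalg.inv(T@np.array(c["T_tool_cam"])),c
def ray(K,E,uv):
    uv=np.atleast_2d(np.asarray(uv,float)); W=np.linalg.inv(E)
    d=np.c_[(uv[:,0]-K[0,2])/K[0,0],-(uv[:,1]-K[1,2])/K[1,1],-np.ones(len(uv))]@W[:3,:3].T
    return W[:3,3],d
def onz(K,E,uv,z):
    o,d=ray(K,E,uv); return o+d*((z-o[2])/d[:,2])[:,None]
def proj(K,E,P):
    P=np.atleast_2d(P)@E[:3,:3].T+E[:3,3]; return np.c_[K[0,2]-K[0,0]*P[:,0]/P[:,2],K[1,2]+K[1,1]*P[:,1]/P[:,2]]
def meet(rays):  # least squares point nearest several rays
    A=np.zeros((3,3));b=np.zeros(3)
    for o,d in rays:
        d=d/np.linalg.norm(d); M=np.eye(3)-np.outer(d,d); A+=M;b+=M@o
    return np.linalg.solve(A,b)
E
python3 - <<'E'
from h import *
K,E,c=cam("top");Ks,Es,cs=cam("scene")
print(c.keys(), np.linalg.inv(E)[:3,3])
d=dict(gauge=(343,277,399,266),tape=(368,371,320,304),nip=(481,284,459,366),roll=(513,373,380,432),mg=(439,377,342,370),mt=(557,277,516,437),mn=(298,367,303,267),mr=(410,279,428,313),bg=(266,259,385,217),plug=(573,363,429,494),leverend=(640,400,404,500),bl=(585,380,0,0),bigg=(152,380,251,185))
for k,v in d.items():
    t=np.array(v)/1.4
    print(k,onz(K,E,t[:2],0.01).round(3)[0],onz(Ks,Es,t[2:],0.01).round(3)[0],meet([(o,q[0]) for o,q in(ray(K,E,t[:2]),ray(Ks,Es,t[2:]))]).round(3))
print(proj(K,E,[[0,0,0],[.148,-.53,.25]])*1.4)
for yaw in (0,90,180):
  for x,y in ((.42,.1),(.35,.1),(.5,-.05)):
    try:print(yaw,x,y,np.round(robot.inverse_kinematics([x,y,.25],[180,0,yaw]),0))
    except Exception as e:print(yaw,x,y,e)
E
```

```text
dict_keys(['mtx', 'extrinsics']) [0.41617186 0.2146245  1.23939654]
gauge [0.614 0.355 0.01 ] [0.614 0.354 0.01 ] [0.615 0.355 0.008]
tape [0.456 0.308 0.01 ] [0.46  0.322 0.01 ] [0.456 0.307 0.026]
nip [0.606 0.121 0.01 ] [0.605 0.121 0.01 ] [0.606 0.121 0.01 ]
roll [0.457 0.067 0.01 ] [0.458 0.067 0.01 ] [0.458 0.067 0.011]
mg [0.448 0.19  0.01 ] [0.447 0.183 0.01 ] [0.449 0.19  0.001]
mt [ 0.62  -0.007  0.01 ] [ 0.618 -0.012  0.01 ] [ 0.621 -0.009  0.003]
mn [0.461 0.426 0.01 ] [0.461 0.418 0.01 ] [0.462 0.427 0.002]
mr [0.613 0.241 0.01 ] [0.611 0.234 0.01 ] [0.614 0.241 0.001]
bg [0.644 0.488 0.01 ] [0.646 0.492 0.01 ] [0.644 0.487 0.014]
plug [ 0.475 -0.032  0.01 ] [ 0.48  -0.035  0.01 ] [ 0.478 -0.033  0.008]
leverend [ 0.416 -0.141  0.01 ] [ 0.449 -0.029  0.01 ] [ 0.417 -0.095  0.171]
bl [ 0.448 -0.052  0.01 ] [-0.09   2.156  0.01 ] [0.35  0.055 0.565]
bigg [0.435 0.671 0.01 ] [0.437 0.7   0.01 ] [0.434 0.662 0.035]
[[ 555.28603171  663.64151364]
 [1011.92077695  621.93052463]]
0 0.42 0.1 [  43.   11.  -66.  102.   11.   74. -116.]
0 0.35 0.1 [ 65. -11. -73. 110. -11.  74. -94.]
0 0.5 -0.05 [ 31.  15. -33.  93.   8.  75. -94.]
90 0.42 0.1 [ 24.   7. -42. 102.   5.  73. -20.]
90 0.35 0.1 [ 24.  -4. -40. 110.  -3.  73. -15.]
90 0.5 -0.05 [ 37.  16. -41.  92.  11.  75.  -6.]
180 0.42 0.1 [ 39.  10. -61. 102.   9.  74.  66.]
180 0.35 0.1 [ 48.  -6. -61. 110.  -5.  73.  79.]
180 0.5 -0.05 [ 39.  17. -44.  92.  12.  76.  83.]
```

Run:
```python
from h import *
K,E,c=cam("top");Ks,Es,cs=cam("scene")
m=lambda a,b:[(o,q[0]) for o,q in(ray(K,E,np.array(a)/1.4),ray(Ks,Es,np.array(b)/1.4))]
for n,a,b in (("wheel L/top",(585,380),(403,442)),("nut",(645,388),(427,533)),("hub",(638,412),(388,535)),("shaft far",(682,292),(588,528)),("blue-box corner",(715,180),(738,372)),("knob",(641,205),(660,432)),("pumptop",(706,228),(705,500))):
    r=m(a,b);p=meet(r);print(n,p.round(3),(proj(K,E,p)*1.4-a).round(0),(proj(Ks,Es,p)*1.4-b).round(0))
cv2.imwrite("pics/w0.png",cv2.resize(vision.grab_frame("wrist")[:,:,::-1],(560,420)))
```

```text
wheel L/top [ 0.446 -0.024  0.139] [[ 0. -1.]] [[-2.  0.]]
nut [ 0.433 -0.115  0.127] [[-0.  1.]] [[ 1. -0.]]
hub [ 0.398 -0.103  0.13 ] [[-0.  0.]] [[ 1. -0.]]
shaft far [ 0.578 -0.174  0.125] [[-1.  2.]] [[ 3. -0.]]
blue-box corner [ 0.7   -0.16   0.288] [[-5.  5.]] [[12. -0.]]
knob [ 0.717 -0.119  0.119] [[-0.  0.]] [[ 0. -0.]]
pumptop [ 0.673 -0.203  0.159] [[ 0. -1.]] [[-1. -0.]]
```

View pics/w0.png

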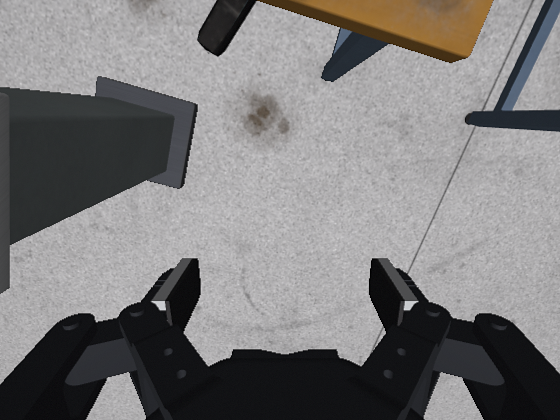

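Wrist view shows floor, table edge and pump handle at (225,20). The pump wheel's top is at about z 0.22 near (0.42,-0.10), so I will rise, swing over it, then survey with the wrist camera.

Run:
```python
from h import *
import pickle
robot.move_to([.148,-.53,.5],[180,0,15.635])
q=np.array(robot.current_joint_positions());print(q.round(1))
q[0]=-10; q[6]-=60
robot.move_j(list(q)); print(np.round(robot.current_tool_pos(),3),np.round(robot.current_eef_rot(),1))
S=[]
for x,y,z in ((.4,.1,.2),(.4,.1,.14),(.4,.25,.14),(.4,.4,.14)):
    robot.move_to([x,y,z],[180,0,0]); print(np.round(robot.current_joint_positions(),0),robot.current_time_s())
    if z>.15: continue
    robot.pause(.3)
    K,E,c=cam("wrist"); im=vision.grab_frame("wrist"); S.append((K,E,im))
    for l in ["gauge","tape_rule","nipple","roll","plug","black_gauge"]:
        print(l,[(onz(K,E,r["rect"][:2],.01)[0].round(3).tolist(),round(r["p"],2)) for r in recognise(l,"wrist")])
pickle.dump(S,open("S.pkl","wb"))
cv2.imwrite("pics/w1.png",np.hstack([cv2.resize(s[2],(400,300)) for s in S[::2]])[:,:,::-1])
```

```text
[ 71.6  19.9   1.9  48.8  -0.7 111.4  -1.3]
[0.546 0.067 0.498] [-1.8e+02  1.0e-01  3.7e+01]
[ -17.    4.    0.  111.   -0.   65. -106.] 5.95
[ -17.    8.    0.  116.   -0.   57. -106.] 6.3
gauge []
tape_rule [([0.453, 0.302, 0.01], 0.66)]
nipple []
roll [([0.457, 0.064, 0.01], 0.64)]
plug [([0.475, -0.036, 0.01], 0.76)]
black_gauge []
[ -29.   14.   -7.  107.    2.   58. -126.] 7.6
gauge [([0.451, 0.19, 0.01], 0.53), ([0.464, 0.423, 0.01], 0.39)]
tape_rule [([0.453, 0.31, 0.01], 0.79), ([0.463, 0.421, 0.01], 0.34)]
nipple []
roll [([0.456, 0.064, 0.01], 0.63)]
plug []
black_gauge []
[ -39.   25.  -10.   93.    5.   63. -141.] 8.9
gauge []
tape_rule [([0.453, 0.304, 0.01], 0.91)]
nipple []
roll []
plug []
black_gauge []
```

View pics/w1.png

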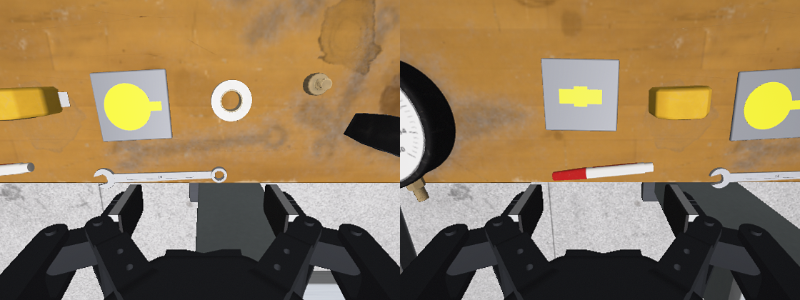

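Left picture (y=0.10): tape rule (30,103), gauge mat (131,105), white roll (232,100), plug (318,84) and the wheel (375,130). Right picture (y=0.40): nipple mat (580,95), tape rule (681,102) and the big black dial. Now the far row.

Run:
```python
from h import *
import pickle
S=pickle.load(open("S.pkl","rb"))
for x,y,z in ((.56,.37,.15),(.56,.21,.15),(.56,.06,.15)):
    robot.move_to([x,y,z],[180,0,0]); print(np.round(robot.current_joint_positions(),0),robot.current_time_s())
    robot.pause(.3)
    K,E,c=cam("wrist"); im=vision.grab_frame("wrist"); S.append((K,E,im))
    for l in ["gauge","nipple"]:
        print(l,[(onz(K,E,r["rect"][:2],.01)[0].round(3).tolist(),round(r["p"],2)) for r in recognise(l,"wrist")])
pickle.dump(S,open("S.pkl","wb"))
# orthophoto at z=5mm, 1 px = 1 mm ; up=+x, left=+y ; x .38..0.70, y .55..-.1
def H(K,E,z,s=1.,x1=.70,y1=.53):
    pts=np.array([[0,0],[600,0],[600,300],[0,300]],float)
    W=np.c_[x1-pts[:,1]*.001/s,y1-pts[:,0]*.001/s,np.full(4,z)]
    return cv2.getPerspectiveTransform(proj(K,E,W).astype(np.float32),pts.astype(np.float32))
out=[]
for idx in ((0,1,2),(3,4,5)):
    for i in idx:
        pass
far=np.zeros((300,620,3),np.uint8)
for i,(a,b) in zip((3,4,5),((.53,.29),(.29,.135),(.135,-.09))):
    K,E,im=S[i]; o=cv2.warpPerspective(im,H(K,E,.005),(620,300)); ca,cb=int((.53-a)*1000),int((.53-b)*1000); far[:180,ca:cb]=o[:180,ca:cb]
for i,(a,b) in zip((2,1,0),((.53,.35),(.35,.15),(.15,-.09))):
    K,E,im=S[i]; o=cv2.warpPerspective(im,H(K,E,.005),(620,300)); ca,cb=int((.53-a)*1000),int((.53-b)*1000); far[180:,ca:cb]=o[180:,ca:cb]
cv2.imwrite("pics/o1.png",cv2.resize(far,(800,387))[:,:,::-1])
```

```text
[ -31.   36.   -7.   73.    4.   71. -128.] 10.2417
gauge [([0.616, 0.353, 0.01], 0.95)]
nipple [([0.6, 0.135, 0.01], 0.81)]
[ -18.   27.   -6.   87.    3.   66. -115.] 11.375
gauge [([0.619, 0.353, 0.01], 0.9)]
nipple [([0.604, 0.117, 0.01], 0.94)]
[ -5.  24.  -4.  93.   2.  64. -99.] 12.475
gauge [([0.456, 0.187, 0.01], 0.39)]
nipple [([0.604, 0.12, 0.01], 0.71)]
```

View pics/o1.png

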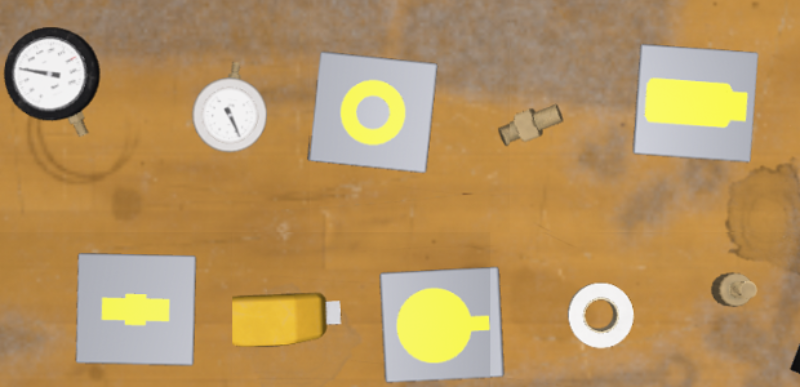

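The orthophoto (1 mm grid × 1.29) shows these pixel positions:
- **Objects:** white gauge (230,115) with its stem up; nipple (531,125), brass; tape rule (280,320) with its lip to the right; white roll (601,315).
- **Mats:** ring (373,112), tape (697,102), nipple (136,309), gauge (440,324).
- **Bystanders:** black gauge (52,74), plug (736,290).

This confirms the choices. Next is precise fitting.

```bash
cat > meas.py <<'E'
from h import *
import pickle
S=pickle.load(open("S.pkl","rb"))
def blob(im,K,E,p,mask,rad=.06):
    """largest mask component near world point p -> raw contour"""
    c=proj(K,E,p)[0]; 
    r=np.linalg.norm(proj(K,E,np.array(p)+[0,rad,0])[0]-c)
    M=np.zeros(mask.shape,np.uint8); cv2.circle(M,tuple(int(v) for v in c),int(r),255,-1)
    m=cv2.morphologyEx(cv2.bitwise_and(mask,M),cv2.MORPH_OPEN,np.ones((3,3)))
    cs=cv2.findContours(m,cv2.RETR_EXTERNAL,cv2.CHAIN_APPROX_NONE)[0]
    return max(cs,key=cv2.contourArea)[:,0].astype(float) if cs else None
def masks(im):
    h=cv2.cvtColor(im,cv2.COLOR_RGB2HSV).astype(int); H,s,v=h[...,0],h[...,1],h[...,2]
    f=lambda b:b.astype(np.uint8)*255
    return dict(white=f((s<40)&(v>165)),yellow=f((H>26)&(H<34)&(s>110)&(v>180)),mat=f(((s<60)&(v>90))|((H>26)&(H<34)&(s>110)&(v>180))))
def rect(ct,K,E,z):
    P=onz(K,E,ct,z)[:,:2]; (c,wh,a)=cv2.minAreaRect((P*1000).astype(np.float32))
    a=(a+45)%90-45; return np.array(c)/1000,wh,a
def seen(K,E,p):
    u=proj(K,E,p)[0]; return 45<u[0]<515 and 40<u[1]<300
E
python3 - <<'E'
from meas import *
items=dict(mat_gauge=(.449,.19,.005,"mat"),mat_tape=(.62,-.008,.005,"mat"),mat_nipple=(.461,.426,.005,"mat"),mat_roll=(.613,.241,.005,"mat"),
 y_gauge=(.449,.19,.005,"yellow"),y_tape=(.62,-.008,.005,"yellow"),y_nip=(.461,.426,.005,"yellow"),y_roll=(.613,.241,.005,"yellow"),
 gauge=(.615,.355,.017,"white"),roll=(.458,.067,.019,"white"))
for k,(x,y,z,m) in items.items():
    rays=[]
    for i,(K,E,im) in enumerate(S):
        if not seen(K,E,[x,y,z]):continue
        ct=blob(im,K,E,[x,y,z],masks(im)[m],.07 if m=="mat" else .055)
        if ct is None: continue
        if m=="white": c=np.array(cv2.fitEllipse(ct.astype(np.float32))[0])
        elif m=="mat": c=cv2.convexHull(ct.astype(np.float32))[:,0]; M=cv2.moments(c);c=np.array([M["m10"],M["m01"]])/M["m00"]
        else: M=cv2.moments(ct.astype(np.float32)[:,None]); c=np.array([M["m10"],M["m01"]])/M["m00"]
        o,d=ray(K,E,c); rays.append((o,d[0])); c2,wh,a=rect(ct,K,E,z)
        print(k,i,onz(K,E,c,z)[0][:2].round(4),"rect",c2.round(4),np.round(wh,1),round(a,1))
    if len(rays)>1: print("   stereo",meet(rays).round(4))
E
```

```text
mat_gauge 0 [0.4516 0.1875] rect [0.4488 0.1875] [85.2 91.2] 2.9
mat_gauge 1 [0.4515 0.1883] rect [0.4486 0.1884] [85.2 91.2] 2.9
mat_gauge 3 [0.4616 0.1836] rect [0.4535 0.1893] [77.9 92. ] 2.6
mat_gauge 4 [0.4518 0.1885] rect [0.4496 0.1884] [86.4 90.8] 2.9
mat_gauge 5 [0.4706 0.2032] rect [0.4665 0.1959] [52.8 77.1] 3.8
   stereo [0.4594 0.1906 0.0096]
mat_tape 5 [ 0.6234 -0.0083] rect [ 0.6206 -0.0083] [91.6 85.4] -4.2
mat_nipple 1 [0.4637 0.4243] rect [0.4609 0.4245] [91.5 84.9] -1.3
mat_nipple 2 [0.4635 0.4251] rect [0.4607 0.4252] [90.9 85. ] -1.3
mat_nipple 3 [0.464  0.4324] rect [0.4621 0.4373] [115.2  85.9] -1.3
mat_nipple 4 [0.4655 0.4254] rect [0.4623 0.4245] [91.6 85.7] -1.5
   stereo [0.4631 0.4285 0.0015]
mat_roll 3 [0.6163 0.242 ] rect [0.6134 0.2419] [92.2 85.3] -6.0
mat_roll 4 [0.6164 0.2411] rect [0.6137 0.2411] [91.3 85.2] -6.0
mat_roll 5 [0.6165 0.2402] rect [0.6138 0.2402] [92.  85.2] -6.0
   stereo [0.6163 0.2412 0.0034]
y_gauge 0 [0.4493 0.1925] rect [0.4508 0.1912] [57.2 64.8] 39.7
y_gauge 1 [0.4492 0.1921] rect [0.446  0.1905] [65.9 57.5] -32.8
y_gauge 3 [0.
[... 510 characters left out ...]
 [23.3 52.1] 0.1
   stereo [0.4608 0.4256 0.0051]
y_roll 3 [0.6138 0.2411] rect [0.6131 0.2411] [49.7 49. ] 6.8
y_roll 4 [0.614  0.2415] rect [0.6135 0.2418] [48.1 48.5] 0.1
y_roll 5 [0.6142 0.2416] rect [0.6135 0.2416] [48.2 49.8] 0.1
   stereo [0.614  0.2414 0.0054]
gauge 3 [0.6133 0.3532] rect [0.6125 0.3531] [53.  52.7] 0.1
gauge 4 [0.6135 0.352 ] rect [0.6125 0.3519] [53.  53.4] 0.1
   stereo [0.6132 0.3531 0.015 ]
roll 0 [0.4579 0.0665] rect [0.4571 0.0663] [47.  46.7] -0.1
roll 1 [0.4577 0.0668] rect [0.4569 0.0667] [47.5 46.2] -0.2
roll 4 [0.4668 0.0591] rect [0.4678 0.0578] [44.3 19.7] -40.6
roll 5 [0.4583 0.0666] rect [0.458  0.0666] [46.5 46.3] 0.1
   stereo [0.4597 0.0641 0.0176]
```

Run:
```python
from meas import *
def tile(i,cx,cy,z,s=3,h=.0415):
    K,E,im=S[i]; pts=np.array([[0,0],[249,0],[249,249],[0,249]],float)
    W=np.c_[cx+h-pts[:,1]/s/1000,cy+h-pts[:,0]/s/1000,np.full(4,z)]
    o=cv2.warpPerspective(im,cv2.getPerspectiveTransform(proj(K,E,W).astype(np.float32),pts.astype(np.float32)),(249,249),flags=cv2.INTER_CUBIC)
    for k in range(-4,5):
        p=int((h*1000-10*k)*s); c=(255,0,0) if k==0 else (0,0,255); o[p,::3 if k else 2]=c; o[::3 if k else 2,p]=c
    return o
r1=[tile(3,.613,.353,.008),tile(4,.605,.120,.0125),tile(2,.455,.308,.056)]
r2=[tile(4,.613,.353,.008),tile(5,.605,.120,.0125),tile(1,.455,.308,.056)]
cv2.imwrite("pics/t1.png",np.vstack([np.hstack(r1),np.hstack(r2)])[:,:,::-1])
```

```text
(no output)
```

View pics/t1.png

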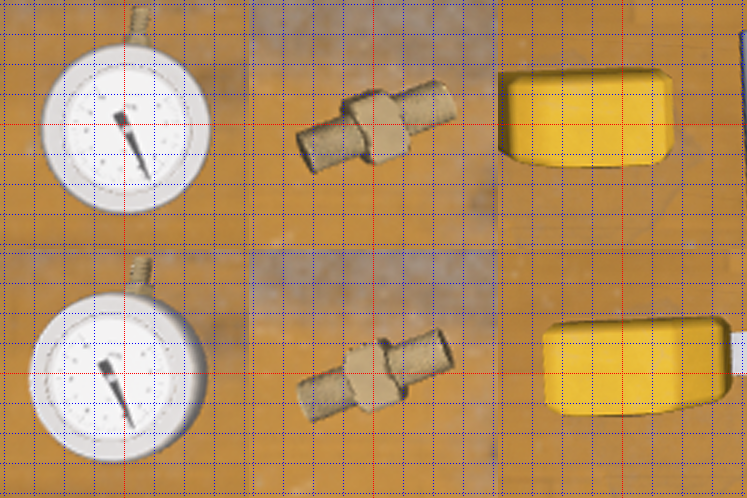

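Tiles: gauge stem tip is about 9° right of world +x, and the case is centred in its tile. The nipple is at yaw of about 21° with its hexagon centre near (.604,.119). The tape rule is at yaw of about 0; its parallax needs one more overhead look. Picking the gauge now.

```bash
cat > act.py <<'E'
from meas import *
def pick(x,y,z,yaw,force,up=.15,open_=1.0):
    o=[180,0,yaw]; robot.move_to([x,y,up],o); fingers.gripper_to(open_)
    robot.line_to([x,y,z+.03],velocity=.2)
    hit=robot.line_to([x,y,z],velocity=.06,f_stop=6)
    fingers.gripper_to(0.0,force=force)
    print("pick hit",hit,"z",round(robot.current_tool_pos()[2],4),"gap",robot.current_finger_gap(),"F",robot.current_gripper_force())
    zp=robot.current_tool_pos()[2]; robot.line_to([x,y,up],velocity=.2); return zp
def place(x,y,zp,yaw,up=.15,open_=1.0):
    o=[180,0,yaw]; robot.move_to([x,y,up],o); print("held gap",robot.current_finger_gap(),np.round(robot.current_joint_positions(),0))
    robot.line_to([x,y,zp+.02],velocity=.2)
    hit=robot.line_to([x,y,zp+.0035],velocity=.03,f_stop=3)
    print("place hit",hit,"z-zp",round(robot.current_tool_pos()[2]-zp,4),"t",robot.current_time_s())
    robot.pause(.2); fingers.gripper_to(open_); robot.line_to([x,y,up],velocity=.2)
E
python3 - <<'E'
from act import *
zp=pick(.6132,.3531,.020,170.7,40)
place(.4487,.1940,zp,92.9)
# overhead look at the tape rule: camera at y=.307
for dx in (.0,):
    robot.move_to([.39,.307,.16],[180,0,0]); robot.pause(.3)
    K,E,c=cam("wrist"); im=vision.grab_frame("wrist"); S.append((K,E,im))
pickle.dump(S,open("S.pkl","wb")); print(robot.current_time_s(),np.linalg.inv(E)[:3,3])
def tile(i,cx,cy,z,s=3,h=.055,n=330):
    K,E,im=S[i]; pts=np.array([[0,0],[n,0],[n,n],[0,n]],float)
    W=np.c_[cx+h-pts[:,1]/s/1000,cy+h-pts[:,0]/s/1000,np.full(4,z)]
    o=cv2.warpPerspective(im,cv2.getPerspectiveTransform(proj(K,E,W).astype(np.float32),pts.astype(np.float32)),(n,n),flags=cv2.INTER_CUBIC)
    for k in range(-5,6):
        p=int((h*1000-10*k)*s); c=(255,0,0) if k==0 else (0,0,255); o[p,::3 if k else 2]=c; o[::3 if k else 2,p]=c
    return o
cv2.imwrite("pics/t2.png",np.hstack([tile(-1,.4575,.301,.056),tile(-1,.449,.188,.005)])[:,:,::-1])
E
```

```text
pick hit False z 0.0208 gap 0.571430701368345 F 43.33681762218475
held gap 0.5698263355172812 [  1.  18. -32. 103.  11.  61. -32.]
place hit True z-zp 0.0048 t 19.9167
23.2833 [0.46712422 0.30586786 0.28573165]
```

View pics/t2.png

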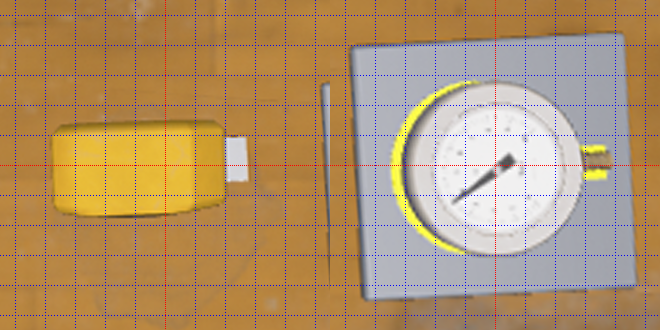

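The gauge sits in its outline with the stem on the stem; the apparent shift right is parallax and will be checked from above. Tape rule: body spans 53–225 px and the lip ends at 247, so the body centre is at about (.4565,.3103) with yaw of about 0.7°.

Run:
```python
from act import *
robot.move_j([-34,12,0,100,0,68,-34]); print(np.round(robot.current_tool_pos(),3))
zp=pick(.4565,.3103,.032,90.7,50)
print(np.round(robot.inverse_kinematics([.621,-.0023,.15],[180,0,85.8]),0))
place(.6210,-.0023,zp,85.8,up=.16)
print(robot.current_time_s(), np.round(robot.current_contact_force(),1))
```

```text
[0.412 0.258 0.208]
pick hit False z 0.0324 gap 0.3716102504193636 F 49.4817757839337
[-6. 30.  8. 83. -4. 67. -2.]
held gap 0.3742712189917983 [-7. 29.  7. 83. -4. 68. -3.]
place hit True z-zp 0.005 t 30.575
32.1167 [ 0.4  0.1 -0.5]
```

Run:
```python
from act import *
zp=pick(.6043,.1190,.020,111.3,40)
place(.4608,.4252,zp,88.7)
zp=pick(.4580,.0666,.020,90,25)
place(.6139,.2413,zp,90)
print(robot.current_time_s())
# overhead checks, camera above each
S=[]
for n,(x,y) in dict(roll=(.6139,.2413),nip=(.4608,.4252),gauge=(.449,.188),tape=(.6206,-.0083)).items():
    # camera looks back along tool -x; put it so the item is on the optical axis-ish
    robot.move_to([x,y-.077,.16],[180,0,90]) if n!="tape" else robot.move_to([x,y+.0,.17],[180,0,90])
    robot.pause(.3); K,E,c=cam("wrist"); S.append((K,E,vision.grab_frame("wrist"),n,x,y)); print(n,np.linalg.inv(E)[:3,3].round(3))
pickle.dump(S,open("F.pkl","wb")); print(robot.current_time_s())
def tile(K,E,im,cx,cy,z,s=3,h=.055,n=330):
    pts=np.array([[0,0],[n,0],[n,n],[0,n]],float)
    W=np.c_[cx+h-pts[:,1]/s/1000,cy+h-pts[:,0]/s/1000,np.full(4,z)]
    o=cv2.warpPerspective(im,cv2.getPerspectiveTransform(proj(K,E,W).astype(np.float32),pts.astype(np.float32)),(n,n),flags=cv2.INTER_CUBIC)
    return o[40:290]
T=[tile(*s[:3],s[4],s[5],.005) for s in S]
cv2.imwrite("pics/f1.png",np.vstack([np.hstack(T[:2]),np.hstack(T[2:])])[:,:,::-1])
```

```text
pick hit False z 0.0203 gap 0.24486535194831083 F 40.569090843200684
held gap 0.24144925227961977 [-45.  31.   1.  82.  -0.  68. -45.]
place hit True z-zp 0.005 t 38.0833
pick hit False z 0.0205 gap 0.543593278706118 F 25.658703233348206
held gap 0.5414688113435693 [-25.  34.   4.  76.  -2.  70. -21.]
place hit True z-zp 0.0051 t 45.95
47.4
roll [0.614 0.242 0.285]
nip [0.463 0.423 0.286]
gauge [0.449 0.188 0.286]
tape [0.62  0.069 0.296]
51.95
```

View pics/f1.png

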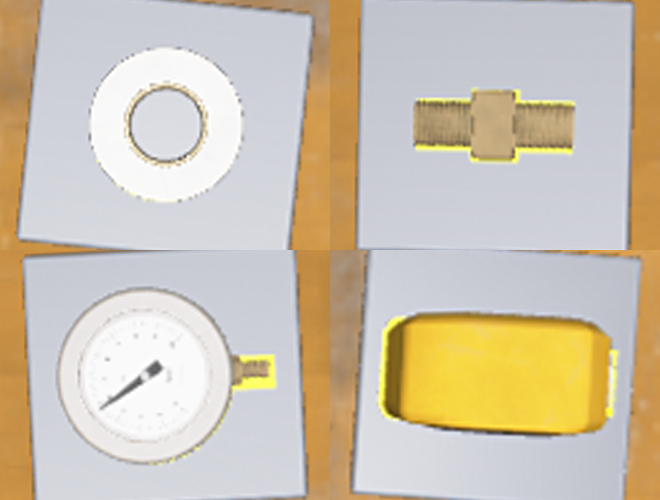

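All four sit in their outlines: roll (166,124), nipple (494,126), gauge with its stem at (255,370). The tape rule (500,372) is seen obliquely with its lip end hidden, so I take one overhead look at it.

Run:
```python
from act import *
robot.move_to([.545,.0,.18],[180,0,0]); robot.pause(.3); print(np.round(robot.current_joint_positions(),0),robot.current_time_s())
K,E,c=cam("wrist"); im=vision.grab_frame("wrist"); print(np.linalg.inv(E)[:3,3].round(3))
n=440;pts=np.array([[0,0],[n,0],[n,n],[0,n]],float)
W=np.c_[.6206+.055-pts[:,1]/4000,-.0083+.055-pts[:,0]/4000,np.full(4,.005)]
cv2.imwrite("pics/f2.png",cv2.warpPerspective(im,cv2.getPerspectiveTransform(proj(K,E,W).astype(np.float32),pts.astype(np.float32)),(n,n),flags=cv2.INTER_CUBIC)[:,:,::-1])
cv2.imwrite("pics/top2.png",cv2.resize(vision.grab_frame("top")[130:310,150:450,::-1],(780,468)))
```

```text
[-26.  22.  32.  95. -12.  67. -81.] 53.5833
[ 0.622 -0.001  0.306]
```

View pics/f2.png

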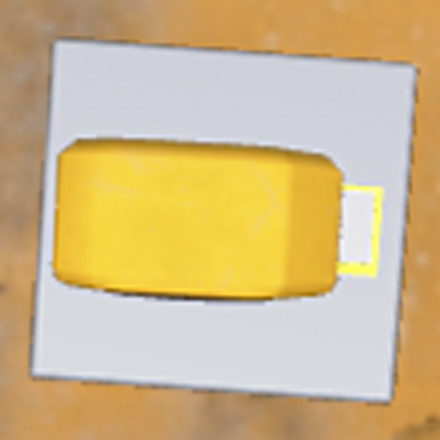

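The lip at (360,228) sits evenly within its outline, with margins of about 1–2 mm. Handing in.

```bash
python3 -c "
from station import workorder
print(workorder.close_job())"
```

```text
the job is handed in; nothing more can be done
None
```

The gauge, tape rule, nipple and roll were each set down and released in their outlines, confirmed with the wrist camera to about 1–2 mm; the black gauge and plug were left alone, and the job was handed in at about 54 s of the 102 s limit.

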